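Gather the bushings at the tote's gate

TASK

Press the tote's raised orange corner gate fully down so that nothing can slip out under it, then lift the tote by its carry bar clear of the bench and tilt it steeply, about 30 degrees, towards that corner until all five brass bushings have slid together up against the gate. Finish while holding the tote still in the air, tilted like that with the bushings gathered and all inside; leave the other things on the bench where they are.

Things in the scene. Friction and masses are not known exactly. Their poses are not given: they have to be found in the camera images.
- tote: Plywood tote with a white floor, the thing to lift and tilt. Outside 200 mm (its x) x 150 mm (its y), floor 6 mm thick, walls 6 mm thick with the rim 45 mm above the underside. Origin: centre of its underside; z up. It may stand at any yaw. A dark wooden carry bar runs over its middle along x. The corner at +x +y has no wall corner: an orange gate stands across it at 45 degrees, and the bare floor sticks out beyond the gate. Weighs about 0.3 kg (varies 0.8 to 1.3 times).
- handle (a point): Centre of the tote's carry bar, 92 mm above the tote's underside, on its middle. The bar is 200 mm long along the tote's x, 16 mm wide (y) and 20 mm high (its top at 102 mm), with 37 mm of free air between the bar and the rim level; two upright end plates (40 mm wide) carry it at the tote's ends. Axes as the tote's.
- gate (a joint): How far the gate has been pushed down in its guides, m: 0 standing 14 mm too high, 0.014 fully down. It moves straight down, stiffly (about 6 N of friction, no spring), and stays where it is left.
- gate_top (a point): Centre of the top face of the orange gate's cap: cap 44 mm long (along this point's y, across the tote's corner) x 16 mm (its x, which points outward from the tote) x 8 mm thick. It lies over the point 79 mm (x), 54 mm (y) of the tote; its top is 67 mm above the tote's underside at joint 0, 53 mm when fully down, where the cap rests on the rim-high steel guide posts. Moves with the gate.
- pocket (a point): Middle of the gate's inner face at floor level (tote frame 77, 52, 6 mm): where the bushings are to be gathered. The gate fills 42 mm of the 48 mm wide pocket, and steel guide posts the rest. Axes as the tote's.
- lip (a point): Outermost bottom corner of the tote's floor beyond the gate (tote frame 100, 75, 0 mm); the lowest point when the tote is tilted towards the gate.
- bushing1: Loose brass bushing, cylinder 16 mm across and 11 mm tall, 16 g, standing in the tote; origin: centre of its underside. Polished: it slides freely on the tote's floor at slopes over about 9 degrees, but one that rubs along a wall on its way to the corner needs about 25 degrees. With the gate fully up it could slip out under it.
- bushing2: Loose brass bushing, cylinder 16 mm across and 11 mm tall, 16 g, standing in the tote; origin: centre of its underside.
- bushing3: Loose brass bushing, cylinder 16 mm across and 11 mm tall, 16 g, standing in the tote; origin: centre of its underside.
- bushing4: Loose brass bushing, cylinder 16 mm across and 11 mm tall, 16 g, standing in the tote; origin: centre of its underside.
- bushing5: Loose brass bushing, cylinder 16 mm across and 11 mm tall, 16 g, standing in the tote; origin: centre of its underside.
- glue: White glue bottle with an orange cap, 60 mm across, 160 mm tall; origin under its centre. Leave alone.
- tape: Roll of paper tape lying flat, 90 mm across, 25 mm tall; origin under its centre. Leave alone.
- varnish: Amber jar with black cap, 64 mm across, 90 mm tall; origin under its centre. Leave alone.
- sanding_block: Cork sanding block 110 x 60 x 30 mm; origin under its centre. Leave alone.
- screwdriver: Yellow-handled screwdriver 200 mm long, lying on the bench. Leave alone.
- tray: Empty blue plastic tray 120 x 90 x 30 mm; origin under its centre. Leave alone.
- neck: Wooden instrument neck blank about 600 mm long (along its y) and up to 85 mm wide, 27 mm high, lying beyond the tote. Leave alone.

How it is judged:
By the outcome, as a careful person would: the job done as asked, in the order asked, and still so for the second after the job is handed in, while the arm keeps its last pose, push and grip.
It also fails if it takes over 51 s, if anything falls off the work surface, if the arm or the gripper's body presses on something with over 40 N, if the wrist force passes 120 N, or if a joint passes its speed limit or range.

ROBOT

A 6-joint arm with a two-finger parallel gripper is mounted at the origin on the work surface. World frame = base frame: x ahead of the robot, y to its left, z up, the work surface at z = 0. Lengths are in m, angles in rad, forces in N, time in s.
With the tool pointing down it reaches from about 0.375 to 0.825 m from the base axis. Payload 5.5 kg.
Tool frame: the origin (TCP) lies midway between the tips of the shut fingers; the grasp point (between the pads) lies 19 mm behind it (bot.grasp_offset is the y of the grasp point in the tool frame, in m); y points along the fingers, z is the direction in which the jaws open and shut, and the axes are right-handed (so a half turn about y gives the same grasp; the last joint's range is limited). The gripper opens to 85 mm and grips with 20 to 120 N. Pads are 22 mm wide; open, the fingers measure 114 mm over their backs; the gripper's body (76 mm by 85 mm) begins 54 mm behind the grasp point. The pads swing forward as they close: fully open they stand 13 mm farther back than shut.
Start: joints at [-1.267, 0.314, -0.047, 1.21, 0, 1.571], TCP at [0.179, -0.573, 0.201] pointing down, gripper open.
Joint ranges: [-2.67, 2.67], [-0.69, 1.73], [-1.03, 1.25], [-2.08, 2.16], [-1.42, 1.45], [-3.14, 3.14]. Speed limits (rad/s): [2.39, 2.39, 3.01, 3.14, 3.14, 3.14].

INTERFACE

Orientations are given as [roll, pitch, yaw] about the fixed x, y, z axes, in that order (R = Rz(yaw) Ry(pitch) Rx(roll)).
In Python, from rig import bot gives the robot as it stands.
- The arm moves only by the tool jog_arm, never from a script. Its argument "commands" is a list of rows, each an object of numbers: "tx", "ty", "tz": the shift along the tool's x, y, z in m; "wx", "wy", "wz": the turn, a rotation vector about the tool's x, y, z in rad; "fingers": the finger opening in m, from 0 to 0.0854. A call has exactly 8 rows; each row is the pose to reach, as a shift and turn from the pose commanded when the call began, along the tool's axes at that moment; what a row does not reach only later rows make up. A row lasts 1/12 s, in which the tool goes at most 41.7 mm and 7.16 degrees, less where a joint would pass 70% of its speed; a pose out of reach is approached as far as the arm can. A call with a gripper value outside its range is refused whole. The fingers move at their own pace and stop on an object; "grip_force" is the grip in N (left out, the last holds). Time passes only in rows, so rows that repeat a pose let the fingers close, or fill a call up. It gives the time, the measured TCP pose, the force and the opening at its end, in the units of the state.
- bot.state(): the state, without advancing time (a new reading comes with each control period).
- bot.get_image(name): name is "side" or "top" or "wrist"; returns (picture, depth): 384x512x3 uint8, blue, green, red; 384x512 float32, m along the optical axis (not along the pixel's ray), 0 where there is no reading.
- bot.calibration(name): a dict with "K" (3x3 intrinsics, pixels), "position" and "orientation" of the camera in the world; the wrist camera has in their place "tool_from_camera" (4x4, takes a point from camera to tool coordinates, whose origin is the TCP and whose axes are the tool frame's). Camera axes: x right, y down, z forward; pixel columns grow to the right and rows downward; lengths in m; the calibration is good to about 2 mm. A picture is of the moment at which its call begins: read the wrist's pose just before it. calibration takes no time and is no camera call.
- bot.close_job(): hands the job in, once; it reports no verdict.
The state is a dict: "time_s": time; "joint_positions": joint angles; "joint_vel": joint speeds; "tau": joint torques, N m; "ee_pos": TCP position; "orientation": TCP orientation; "force": force on the tool from outside, world axes, zero at the start; "moment": the same for the moment, N m; "finger_gap": finger opening in m.
Only numpy, scipy, OpenCV 4.12 (cv2) and the standard library are available. Lean on these libraries where they do the work, as an engineer would, in place of code of your own. Each camera call takes 0.05 s, during which the arm holds its last target.

## Working session

There is one attempt and no reset: what is moved stays moved. The work goes in short steps, Python scripts to look and compute and a tool call to move; the robot and the scene stay as the last step left them, time stands still between calls to the robot, and variables do not carry over. Pictures are saved under pics/ and viewed, and the job is handed in when it is done.

Besides the shell and the picture viewer there is one more tool, called after "Request:" in YAML: its name, and indented under it one key for each argument. jog_arm: Moves the arm, as the interface text tells. Its arguments: {"type":"object","properties":{"commands":{"type":"array","items":{"type":"object","properties":{"tx":{"type":"number"},"ty":{"type":"number"},"tz":{"type":"number"},"wx":{"type":"number"},"wy":{"type":"number"},"wz":{"type":"number"},"fingers":{"type":"number"}}}},"grip_force":{"type":"number"}},"required":["commands"]}

```bash
mkdir -p pics; ls
python3 - <<'E'
from rig import bot
import cv2,numpy as np
print(bot.state())
for n in ["side","top","wrist"]:
    im,d=bot.get_image(n); cv2.imwrite(f"pics/{n}0.png",im); np.save(f"pics/{n}0.npy",d)
    print(n,bot.calibration(n))
print(bot.grasp_offset)
E
```

```text
pics
{'time_s': 0.0, 'joint_positions': array([-1.26699552e+00,  3.14242192e-01, -4.80761932e-02,  1.21024154e+00,
       -8.18317259e-06,  1.57077260e+00]), 'joint_vel': array([-0.00016132, -0.00173619,  0.00069081, -0.0008344 ,  0.00106037,
       -0.00011152]), 'tau': array([ 1.72750305e-06, -5.39592505e+01,  3.39750659e+01,  1.91989623e-02,
       -5.77240280e-05, -1.44098014e-07]), 'ee_pos': array([ 0.17929196, -0.57190369,  0.20052622]), 'orientation': array([-1.57255992e+00, -8.14131170e-06, -2.83776810e+00]), 'force': array([ 0.22761102, -0.34028583,  0.40132297]), 'moment': array([ 0.02450191,  0.01275333, -0.01535269]), 'finger_gap': 0.08570138261314689}
side {'K': array([[448.21663091,   0.        , 252.85076741],
       [  0.        , 448.21663091, 189.52736133],
       [  0.        ,   0.        ,   1.        ]]), 'position': array([-0.0942386 , -1.3482479 ,  1.12385379]), 'orientation': array([-2.17513382, -0.01215894, -0.4471374 ])}
top {'K': array([[439.84155561,   0.        , 251.26706824],
       [  0.        , 439.84155561, 190.28522668],
       [  0.        ,   0.        ,   1.        ]]), 'position': array([ 0.33058135, -0.01498335,  1.63913696]), 'orientation': array([-2.97572553,  0.01196671, -1.59239402])}
wrist {'K': array([[343.7471017 ,   0.        , 255.69092817],
       [  0.        , 343.7471017 , 196.92455207],
       [  0.        ,   0.        ,   1.        ]]), 'tool_from_camera': array([[ 5.01839536e-04,  9.53101748e-01,  3.02649643e-01,
        -7.74868102e-02],
       [ 7.53031215e-04, -3.02649956e-01,  9.53101483e-01,
        -1.73779362e-01],
       [ 9.99999591e-01, -2.50399378e-04, -8.69597080e-04,
         6.89398671e-04],
       [ 0.00000000e+00,  0.00000000e+00,  0.00000000e+00,
         1.00000000e+00]])}
-0.0187
```

View pics/top0.png

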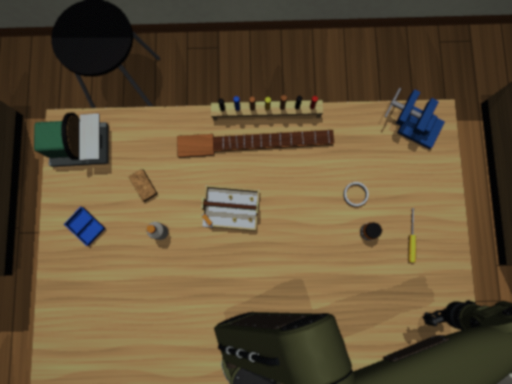

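View pics/side0.png

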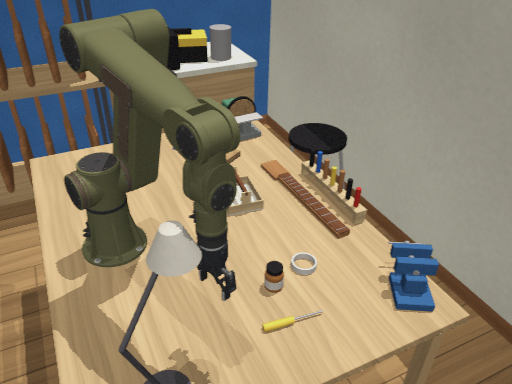

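```bash
cat > h.py <<'E'
import numpy as np,cv2
from scipy.spatial.transform import Rotation as R
from rig import bot
def cam(name,st=None):
    c=bot.calibration(name)
    if name=="wrist":
        T=np.eye(4);T[:3,:3]=R.from_euler('xyz',st['orientation']).as_matrix();T[:3,3]=st['ee_pos']
        return c['K'],T@c['tool_from_camera']
    T=np.eye(4);T[:3,:3]=R.from_euler('xyz',c['orientation']).as_matrix();T[:3,3]=c['position']
    return c['K'],T
def cloud(d,K,T):
    v,u=np.mgrid[:d.shape[0],:d.shape[1]]
    P=np.stack([(u-K[0,2])/K[0,0]*d,(v-K[1,2])/K[1,1]*d,d],-1)
    return P@T[:3,:3].T+T[:3,3]
def proj(p,K,T):
    q=(np.asarray(p)-T[:3,3])@T[:3,:3]
    return q[...,:2]/q[...,2:]*[K[0,0],K[1,1]]+[K[0,2],K[1,2]]
E
python3 - <<'E'
from h import *
im=cv2.imread('pics/top0.png');d=np.load('pics/top0.npy')
K,T=cam('top');P=cloud(d,K,T)
c=im[170:250,180:280];cv2.imwrite('pics/crop1.png',cv2.resize(c,None,fx=8,fy=7,interpolation=cv2.INTER_CUBIC))
h=P[170:250,180:280]
print('bench',np.median(P[300:380,60:200,2]))
for n in [(205,200),(192,150),(225,85),(232,155),(232,372),(195,355),(145,260)]: print(n,P[n[0],n[1]].round(3))
m=(h[...,2]>0.03)&(h[...,2]<0.12)
pts=h[m]
print(len(pts),pts.min(0),pts.max(0))
hb=h[(h[...,2]>0.09)&(h[...,2]<.112)];
print(len(hb),cv2.minAreaRect((hb[:,:2]*1000).astype(np.float32)))
print(cv2.minAreaRect((pts[:,:2]*1000).astype(np.float32)))
E
```

```text
bench -0.0006000119138642734
(205, 200) [ 0.554  0.193 -0.004]
(192, 150) [0.603 0.376 0.028]
(225, 85) [0.486 0.614 0.025]
(232, 155) [0.446 0.332 0.126]
(232, 372) [ 0.432 -0.422  0.089]
(195, 355) [ 0.578 -0.391 -0.002]
(145, 260) [ 0.774 -0.038  0.024]
670 [ 0.45256641 -0.03012946  0.03026321] [0.62263746 0.18361016 0.11080349]
291 ((538.0414428710938, 75.78826904296875), (199.15475463867188, 39.86403274536133), 83.33180236816406)
((536.7247924804688, 78.22442626953125), (204.0247802734375, 153.99984741210938), 83.85279083251953)
```

View pics/crop1.png

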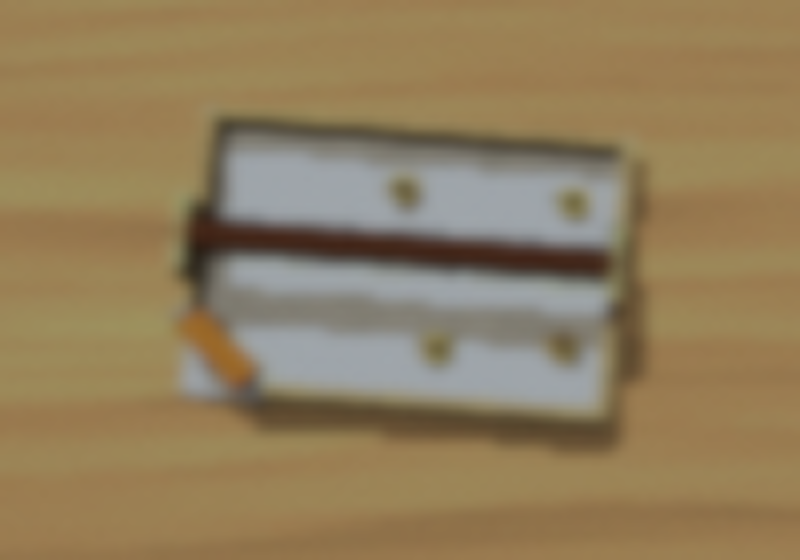

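```bash
cat >> h.py <<'E'
def goal(pos,zyaw_deg,tiltaxis=None,tilt=0,pos_is='tcp',ref=None):
    """print tool-frame shift and rotvec from present measured pose to world TCP goal"""
    s=bot.state() if ref is None else ref
    A=R.from_euler('xyz',s['orientation'])
    a=np.deg2rad(zyaw_deg);z=np.array([np.cos(a),np.sin(a),0]);y=np.array([0,0,-1.]);x=np.cross(y,z)
    B=R.from_matrix(np.stack([x,y,z],1))
    if tiltaxis is not None: B=R.from_rotvec(np.array(tiltaxis)*np.deg2rad(tilt))*B
    pos=np.array(pos,float)
    if pos_is=='grasp': pos=pos-B.apply([0,bot.grasp_offset,0])
    print('shift',A.inv().apply(pos-s['ee_pos']).round(4),'rot',(A.inv()*B).as_rotvec().round(4),'n',np.linalg.norm(pos-s['ee_pos']))
E
python3 - <<'E'
from h import *
goal([.43,-.27,.23],-36)
E
```

```text
shift [-0.3295 -0.029  -0.2133] rot [ 1.300e-03 -6.387e-01 -4.000e-04] n 0.39360211143868246
```

Request:
jog_arm:
  commands:
    - {"tx":-0.03,"tz":-0.02,"ty":-0.01,"wy":-0.06,"fingers":0}
    - {"tx":-0.065,"tz":-0.042,"ty":-0.02,"wy":-0.14,"fingers":0}
    - {"tx":-0.1,"tz":-0.065,"ty":-0.03,"wy":-0.22,"fingers":0}
    - {"tx":-0.135,"tz":-0.087,"ty":-0.03,"wy":-0.3,"fingers":0}
    - {"tx":-0.17,"tz":-0.11,"ty":-0.03,"wy":-0.38,"fingers":0}
    - {"tx":-0.205,"tz":-0.133,"ty":-0.03,"wy":-0.46,"fingers":0}
    - {"tx":-0.24,"tz":-0.155,"ty":-0.03,"wy":-0.54,"fingers":0}
    - {"tx":-0.275,"tz":-0.178,"ty":-0.03,"wy":-0.62,"fingers":0}

```text
invalid input at $.commands[0]: expected keys tx, ty, tz, wx, wy, wz, fingers
```

Run:
```python
from h import *
s=bot.state();print(s['time_s'],s['ee_pos'],s['joint_positions'],s['finger_gap'])
goal([.48,.10,.23],-6)
```

```text
0.15 [ 0.17934904 -0.57206119  0.20074667] [-1.26698564e+00  3.14055714e-01 -4.78282285e-02  1.21022448e+00
 -4.22586777e-06  1.57079581e+00] 0.08554296373083338
shift [-0.4879 -0.0285 -0.5514] rot [ 1.2000e-03 -1.1623e+00 -8.0000e-04] n 0.7368263005595895
```

Request:
jog_arm:
  commands:
    - {"tx":-0.03,"ty":-0.01,"tz":-0.02,"wx":0,"wy":-0.06,"wz":0,"fingers":0}
    - {"tx":-0.065,"ty":-0.02,"tz":-0.042,"wx":0,"wy":-0.14,"wz":0,"fingers":0}
    - {"tx":-0.1,"ty":-0.03,"tz":-0.065,"wx":0,"wy":-0.22,"wz":0,"fingers":0}
    - {"tx":-0.135,"ty":-0.03,"tz":-0.087,"wx":0,"wy":-0.3,"wz":0,"fingers":0}
    - {"tx":-0.17,"ty":-0.03,"tz":-0.11,"wx":0,"wy":-0.38,"wz":0,"fingers":0}
    - {"tx":-0.205,"ty":-0.03,"tz":-0.133,"wx":0,"wy":-0.46,"wz":0,"fingers":0}
    - {"tx":-0.24,"ty":-0.03,"tz":-0.155,"wx":0,"wy":-0.54,"wz":0,"fingers":0}
    - {"tx":-0.275,"ty":-0.03,"tz":-0.178,"wx":0,"wy":-0.62,"wz":0,"fingers":0}

```text
time_s: 0.82
ee_pos: [0.3881, -0.3203, 0.2314]
orientation: [-1.571, -0.0, -2.214]
force: [0.8, -0.0, 0.1]
finger_gap: 0.0002
```

Run:
```python
from h import *
s=bot.state();print(s['time_s'],s['ee_pos'],s['joint_positions'],s['finger_gap'])
goal([.48,.10,.23],-6)
```

```text
0.8167 [ 0.38805991 -0.32034806  0.23137496] [-6.90096770e-01  1.20053330e-01 -2.21655137e-01  1.22897057e+00
 -1.08309729e-05  1.52407788e+00] 0.00015792661939446719
shift [-0.3915  0.0013 -0.1786] rot [-1.000e-04 -5.387e-01  0.000e+00] n 0.4302875331017852
```

Request:
jog_arm:
  commands:
    - {"tx":-0.036,"ty":0,"tz":-0.017,"wx":0,"wy":-0.06,"wz":0,"fingers":0}
    - {"tx":-0.073,"ty":0,"tz":-0.034,"wx":0,"wy":-0.12,"wz":0,"fingers":0}
    - {"tx":-0.11,"ty":0,"tz":-0.05,"wx":0,"wy":-0.19,"wz":0,"fingers":0}
    - {"tx":-0.147,"ty":0,"tz":-0.067,"wx":0,"wy":-0.26,"wz":0,"fingers":0}
    - {"tx":-0.184,"ty":0,"tz":-0.084,"wx":0,"wy":-0.33,"wz":0,"fingers":0}
    - {"tx":-0.22,"ty":0,"tz":-0.1,"wx":0,"wy":-0.4,"wz":0,"fingers":0}
    - {"tx":-0.257,"ty":0,"tz":-0.117,"wx":0,"wy":-0.47,"wz":0,"fingers":0}
    - {"tx":-0.294,"ty":0,"tz":-0.134,"wx":0,"wy":-0.539,"wz":0,"fingers":0}

```text
time_s: 1.48
ee_pos: [0.4574, -0.0048, 0.2314]
orientation: [-1.571, -0.0, -1.675]
force: [1.2, -0.8, 0.1]
finger_gap: 0.0
```

Run:
```python
from h import *
s=bot.state()
im,d=bot.get_image('wrist');cv2.imwrite('pics/w1.png',im);np.save('pics/w1.npy',d)
import pickle;pickle.dump(s,open('pics/w1.pkl','wb'))
print(s['joint_vel'],s['ee_pos'])
```

```text
[ 1.06020392e+00  1.60367225e-01  1.68782886e-01 -6.28018336e-04
 -3.35723405e-03  2.31916960e-01] [ 0.45740892 -0.00478049  0.2314358 ]
```

View pics/w1.png

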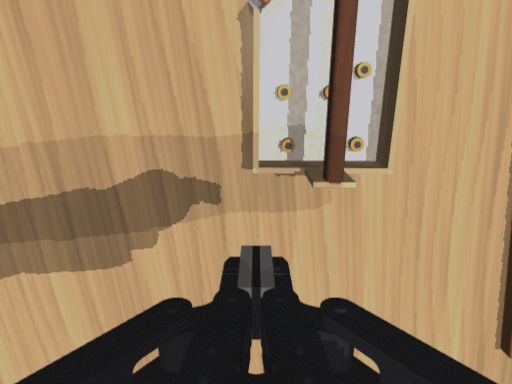

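Run:
```python
from h import *
goal([.47,.12,.23],-6)
```

```text
shift [-1.185e-01  2.000e-03 -1.000e-04] rot [-0.0006  0.0097 -0.0057] n 0.11847687303431163
```

Request:
jog_arm:
  commands:
    - {"tx":-0.03,"ty":0,"tz":0,"wx":0,"wy":0,"wz":0,"fingers":0}
    - {"tx":-0.06,"ty":0,"tz":0,"wx":0,"wy":0,"wz":0,"fingers":0}
    - {"tx":-0.09,"ty":0,"tz":0,"wx":0,"wy":0,"wz":0,"fingers":0}
    - {"tx":-0.11,"ty":0,"tz":0,"wx":0,"wy":0,"wz":0,"fingers":0}
    - {"tx":-0.11,"ty":0,"tz":0,"wx":0,"wy":0,"wz":0,"fingers":0}
    - {"tx":-0.11,"ty":0,"tz":0,"wx":0,"wy":0,"wz":0,"fingers":0}
    - {"tx":-0.11,"ty":0,"tz":0,"wx":0,"wy":0,"wz":0,"fingers":0}
    - {"tx":-0.11,"ty":0,"tz":0,"wx":0,"wy":0,"wz":0,"fingers":0}

```text
time_s: 2.2
ee_pos: [0.4692, 0.1016, 0.2313]
orientation: [-1.571, -0.0, -1.68]
force: [0.2, -0.0, 0.3]
finger_gap: -0.0001
```

Run:
```python
from h import *
import pickle
s=bot.state()
im,d=bot.get_image('wrist');cv2.imwrite('pics/w2.png',im);np.save('pics/w2.npy',d)
pickle.dump(s,open('pics/w2.pkl','wb'))
print(s['time_s'],s['ee_pos'],s['force'])
```

```text
2.2 [0.46923316 0.1015689  0.23131536] [ 0.18702842 -0.03100594  0.33970937]
```

View pics/w2.png

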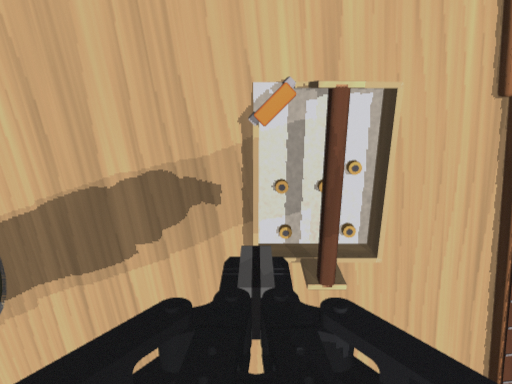

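Run:
```python
from h import *
import pickle
s=pickle.load(open('pics/w2.pkl','rb'));im=cv2.imread('pics/w2.png');d=np.load('pics/w2.npy')
K,T=cam('wrist',s);P=cloud(d,K,T)
B=im.astype(int)
reg=np.zeros(d.shape,bool);reg[70:292,240:410]=1
bar=reg&(abs(P[...,2]-.102)<.006)&(B[...,2]<130)
hb=P[bar];print('bar',len(hb),cv2.minAreaRect((hb[:,:2]*1000).astype(np.float32)),np.median(hb[:,2]))
c=hb[:,:2].mean(0);u,sv,vt=np.linalg.svd(hb[:,:2]-c,full_matrices=0);print(np.rad2deg(np.arctan2(vt[0,1],vt[0,0])))
o=reg&(B[...,2]>170)&(B[...,1]<140)&(B[...,0]<70)&(P[...,2]>.045)
o[:80]=0;o[130:]=0
g=P[o];print('gate',len(g),cv2.minAreaRect((g[:,:2]*1000).astype(np.float32)),np.percentile(g[:,2],[5,50,95]))
rim=reg&(abs(P[...,2]-.045)<.004)
r=P[rim];print('rim',len(r),cv2.minAreaRect((r[:,:2]*1000).astype(np.float32)))
print(P[200:210,200:240,2].mean())
```

```text
bar 3675 ((538.4277954101562, 78.29495239257812), (195.81776428222656, 39.82819366455078), 83.5830078125) 0.10279321806485603
-96.32936332941819
gate 676 ((489.1797180175781, 167.8050994873047), (42.54077911376953, 30.433252334594727), 38.43012619018555) [0.0651468  0.06642562 0.06777238]
rim 2841 ((536.8455810546875, 79.83619689941406), (203.94308471679688, 155.44898986816406), 83.27018737792969)
0.0009381870321262505
```

Run:
```python
from h import *
import pickle
s=pickle.load(open('pics/w2.pkl','rb'));im=cv2.imread('pics/w2.png')
K,T=cam('wrist',s)
def pl(u,v,z):
    r=T[:3,:3]@np.array([(u-K[0,2])/K[0,0],(v-K[1,2])/K[1,1],1]);return T[:3,3]+r*(z-T[2,3])/r[2]
print(pl(275,104,.067))
for p in [(332,87),(350,87),(319,286),(335,287)]: print(pl(*p,.102))
cv2.imwrite('pics/w2c.png',cv2.resize(im[65:140,240:310],None,fx=8,fy=8,interpolation=cv2.INTER_CUBIC))
goal([.493,.163,.085],-6.4)
```

```text
[0.49448609 0.16140981 0.067     ]
[0.5416138  0.17163463 0.102     ]
[0.55664056 0.16997758 0.102     ]
[ 0.52041491 -0.01829504  0.102     ]
[ 0.53640453 -0.021223    0.102     ]
shift [-0.0638  0.1463  0.0169] rot [0.0002 0.0021 0.0004] n 0.1605128955903853
```

View pics/w2c.png

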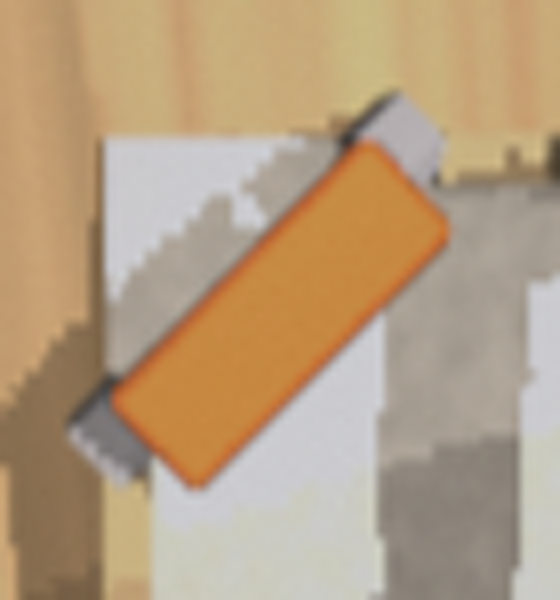

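Request:
jog_arm:
  commands:
    - {"tx":-0.02,"ty":0.01,"tz":0.008,"wx":0,"wy":0,"wz":0,"fingers":0}
    - {"tx":-0.045,"ty":0.03,"tz":0.014,"wx":0,"wy":0,"wz":0,"fingers":0}
    - {"tx":-0.063,"ty":0.055,"tz":0.018,"wx":0,"wy":0,"wz":0,"fingers":0}
    - {"tx":-0.063,"ty":0.085,"tz":0.018,"wx":0,"wy":0,"wz":0,"fingers":0}
    - {"tx":-0.063,"ty":0.115,"tz":0.018,"wx":0,"wy":0,"wz":0,"fingers":0}
    - {"tx":-0.063,"ty":0.135,"tz":0.018,"wx":0,"wy":0,"wz":0,"fingers":0}
    - {"tx":-0.063,"ty":0.146,"tz":0.018,"wx":0,"wy":0,"wz":0,"fingers":0}
    - {"tx":-0.063,"ty":0.146,"tz":0.018,"wx":0,"wy":0,"wz":0,"fingers":0}

```text
time_s: 2.92
ee_pos: [0.4923, 0.1619, 0.0831]
orientation: [-1.575, -0.002, -1.68]
force: [-0.3, 0.5, 0.3]
finger_gap: 0.0003
```

Run:
```python
from h import *
import pickle
s=bot.state()
im,d=bot.get_image('wrist');cv2.imwrite('pics/w3.png',im)
print(s['time_s'],s['ee_pos'],s['force']); goal([.494,.162,.055],-6.4)
```

```text
2.9167 [0.49226966 0.16186688 0.08312009] [-0.29346425  0.48519552  0.28182993]
shift [0.0003 0.0299 0.0006] rot [0.0017 0.0025 0.0009] n 0.029861048289749302
```

View pics/w3.png

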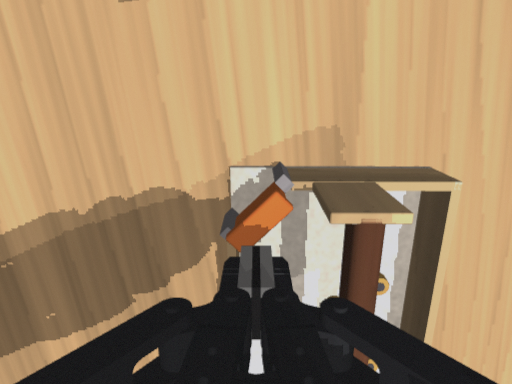

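Run:
```python
from h import *
s=bot.state();K,T=cam('wrist',s)
print(proj([s['ee_pos'],[.494,.162,.067],[.494,.162,.085]],K,T))
def pl(u,v,z):
    r=T[:3,:3]@np.array([(u-K[0,2])/K[0,0],(v-K[1,2])/K[1,1],1]);return T[:3,3]+r*(z-T[2,3])/r[2]
print(pl(292,211,.067),pl(278,185,.067),pl(229,232,.067))
cv2.imwrite('pics/w3c.png',cv2.resize(cv2.imread('pics/w3.png')[155:285,200:330],None,fx=5,fy=4.5))
```

```text
[[255.44910077 234.77490783]
 [256.44288896 223.04223326]
 [256.47370515 235.352722  ]]
[0.5157771  0.16733083 0.067     ] [0.50897028 0.18416496 0.067     ] [0.47687454 0.15801944 0.067     ]
```

View pics/w3c.png

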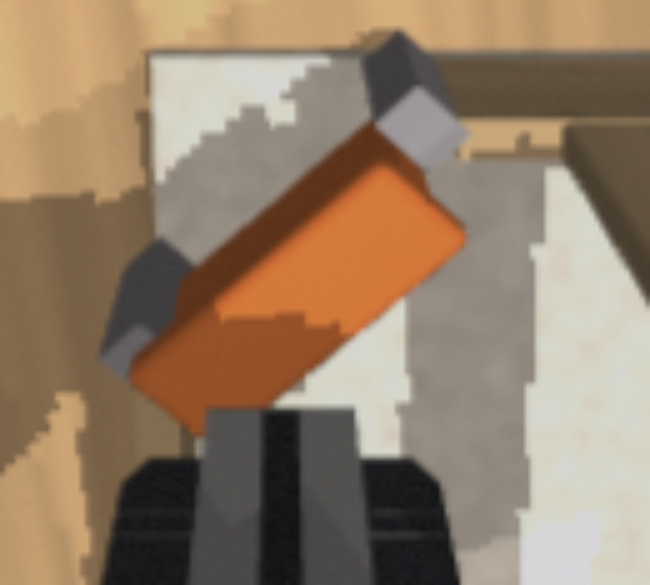

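Request:
jog_arm:
  commands:
    - {"tx":0,"ty":0.005,"tz":0.002,"wx":0,"wy":0,"wz":0,"fingers":0}
    - {"tx":0,"ty":0.01,"tz":0.002,"wx":0,"wy":0,"wz":0,"fingers":0}
    - {"tx":0,"ty":0.014,"tz":0.002,"wx":0,"wy":0,"wz":0,"fingers":0}
    - {"tx":0,"ty":0.017,"tz":0.002,"wx":0,"wy":0,"wz":0,"fingers":0}
    - {"tx":0,"ty":0.02,"tz":0.002,"wx":0,"wy":0,"wz":0,"fingers":0}
    - {"tx":0,"ty":0.022,"tz":0.002,"wx":0,"wy":0,"wz":0,"fingers":0}
    - {"tx":0,"ty":0.024,"tz":0.002,"wx":0,"wy":0,"wz":0,"fingers":0}
    - {"tx":0,"ty":0.026,"tz":0.002,"wx":0,"wy":0,"wz":0,"fingers":0}

```text
time_s: 3.63
ee_pos: [0.4961, 0.1632, 0.0593]
orientation: [-1.571, 0.0, -1.679]
force: [0.1, 0.5, 0.5]
finger_gap: -0.0003
```

Run:
```python
from h import *
s=bot.state()
im,d=bot.get_image('wrist');cv2.imwrite('pics/w4c.png',cv2.resize(im[155:285,200:330],None,fx=5,fy=4.5))
print(bot.state()['force'],bot.state()['ee_pos'])
```

```text
[ 0.74983072  0.08470763 -0.01099647] [0.49590913 0.16306369 0.05894785]
```

View pics/w4c.png

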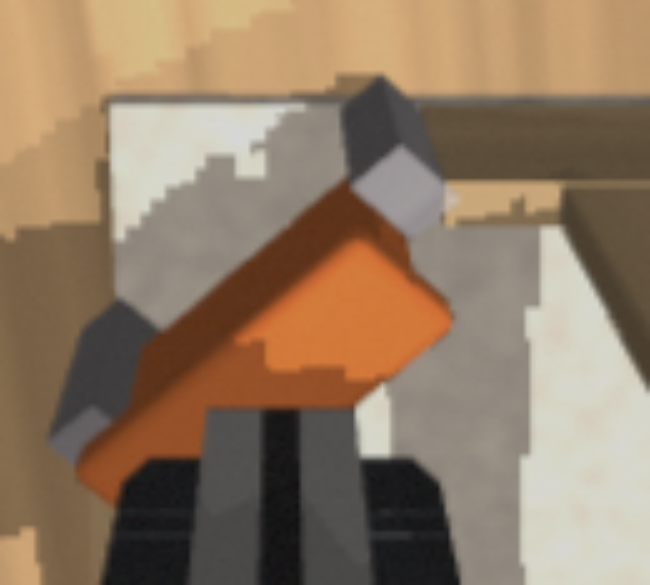

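Run:
```python
from h import *
s=bot.state()
im,d=bot.get_image('wrist');K,T=cam('wrist',s);P=cloud(d,K,T)
for (u,v) in [(276,222),(285,224),(270,228),(262,232),(280,195),(275,235),(250,250),(260,260)]:
    print(u,v,P[v,u].round(4),im[v,u])
print(bot.state()['force'],bot.state()['time_s'])
print(proj(s['ee_pos'],K,T))
```

```text
276 222 [0.5077 0.1725 0.0666] [ 59 122 210]
285 224 [0.5122 0.171  0.067 ] [ 56 117 210]
270 228 [0.5042 0.1692 0.0659] [ 58 121 210]
262 232 [0.4999 0.1677 0.0667] [ 57 122 210]
280 195 [0.5118 0.1804 0.0462] [154 152 158]
275 235 [0.5065 0.1647 0.0654] [ 57 121 210]
250 250 [0.4947 0.1732 0.0977] [80 82 83]
260 260 [0.4989 0.173  0.1072] [73 74 75]
[ 0.42801295  0.10242973 -0.32043549] 3.7333
[255.44739156 234.77537335]
```

Run:
```python
from h import *
s=bot.state()
im,d=bot.get_image('wrist');K,T=cam('wrist',s);P=cloud(d,K,T)
for v in range(238,300,3): print(v,P[v,247].round(3),P[v,263].round(3),d[v,247])
im,d=bot.get_image('side');K,T=cam('side')
p=proj(s['ee_pos'],K,T);print(p)
u,v=p.astype(int);cv2.imwrite('pics/s5.png',cv2.resize(im[v-60:v+40,u-60:u+60],None,fx=6,fy=6,interpolation=cv2.INTER_CUBIC))
```

```text
238 [0.492 0.165 0.067] [0.5   0.164 0.067] 0.18118586
241 [0.491 0.163 0.066] [0.5   0.162 0.067] 0.18226773
244 [0.491 0.161 0.066] [0.5   0.161 0.066] 0.18262349
247 [0.493 0.174 0.095] [0.5   0.173 0.096] 0.15158212
250 [0.493 0.174 0.1  ] [0.5   0.174 0.1  ] 0.14709748
253 [0.493 0.174 0.101] [0.5   0.174 0.102] 0.1456671
256 [0.493 0.173 0.104] [0.5   0.174 0.105] 0.14352842
259 [0.494 0.174 0.107] [0.5   0.173 0.106] 0.1400728
262 [0.494 0.174 0.11 ] [0.5   0.174 0.11 ] 0.13764386
265 [0.494 0.174 0.112] [0.5   0.173 0.112] 0.13560627
268 [0.494 0.174 0.114] [0.5   0.173 0.115] 0.13301979
271 [0.494 0.174 0.116] [0.5   0.173 0.117] 0.1316121
274 [0.494 0.174 0.119] [0.5   0.173 0.119] 0.12899871
277 [0.494 0.174 0.121] [0.5   0.173 0.121] 0.12653467
280 [0.494 0.174 0.123] [0.5   0.173 0.123] 0.12431159
283 [0.494 0.174 0.125] [0.5   0.173 0.125] 0.12283389
286 [0.494 0.173 0.126] [0.5   0.173 0.126] 0.12178929
289 [0.494 0.173 0.127] [0.5   0.173 0.128] 0.12119001
292 [0.494 0.175 0.132] [0.499 0.172 0.128] 0.11613151
295 [0.494 0.175 0.134] [0.5   0.175 0.135] 0.11402671
298 [0.494 0.175 0.137] [0.5   0.174 0.136] 0.11137217
[221.7420329  179.24151197]
```

View pics/s5.png

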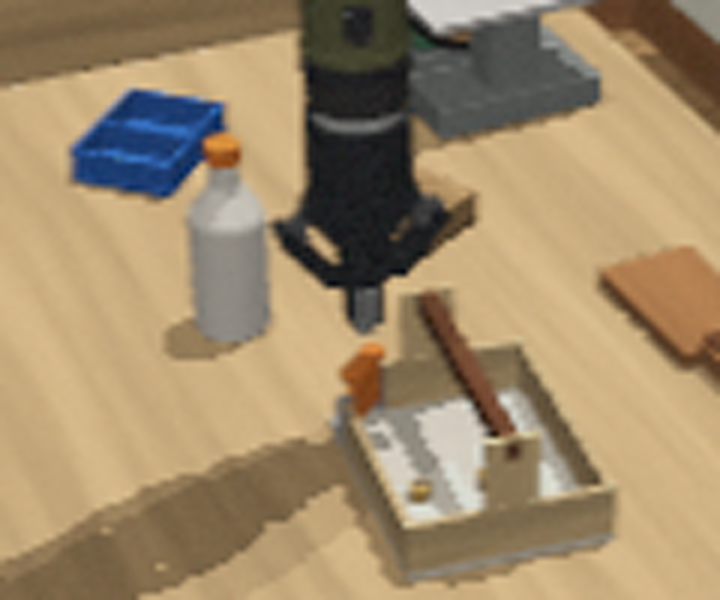

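Request:
jog_arm:
  commands:
    - {"tx":0,"ty":0,"tz":0,"wx":0,"wy":-0.1,"wz":0,"fingers":0}
    - {"tx":0,"ty":0,"tz":0,"wx":0,"wy":-0.22,"wz":0,"fingers":0}
    - {"tx":0,"ty":0.002,"tz":0,"wx":0,"wy":-0.34,"wz":0,"fingers":0}
    - {"tx":0,"ty":0.005,"tz":0,"wx":0,"wy":-0.46,"wz":0,"fingers":0}
    - {"tx":0,"ty":0.008,"tz":0,"wx":0,"wy":-0.58,"wz":0,"fingers":0}
    - {"tx":0,"ty":0.01,"tz":0,"wx":0,"wy":-0.7,"wz":0,"fingers":0}
    - {"tx":0,"ty":0.012,"tz":0,"wx":0,"wy":-0.785,"wz":0,"fingers":0}
    - {"tx":0,"ty":0.014,"tz":0,"wx":0,"wy":-0.785,"wz":0,"fingers":0}

```text
time_s: 4.5
ee_pos: [0.4963, 0.1632, 0.0455]
orientation: [-1.57, -0.0, -0.892]
force: [-1.3, -0.2, -0.2]
finger_gap: 0.0001
```

Run:
```python
from h import *
s=bot.state()
im,d=bot.get_image('wrist');cv2.imwrite('pics/w6.png',im);K,T=cam('wrist',s);P=cloud(d,K,T)
for v in range(235,262,3): print(v,P[v,247].round(3),P[v,263].round(3))
print(bot.state()['force'],bot.state()['ee_pos'])
```

```text
235 [0.488 0.166 0.063] [0.494 0.172 0.064]
238 [0.488 0.166 0.066] [0.494 0.171 0.066]
241 [0.489 0.165 0.066] [0.495 0.17  0.067]
244 [0.49  0.164 0.066] [0.496 0.169 0.066]
247 [0.486 0.169 0.082] [0.492 0.173 0.082]
250 [0.486 0.169 0.085] [0.492 0.173 0.086]
253 [0.486 0.169 0.089] [0.492 0.173 0.088]
256 [0.487 0.169 0.091] [0.491 0.173 0.091]
259 [0.486 0.169 0.094] [0.492 0.173 0.094]
[ 0.14756965 -0.18249359 -0.12497531] [0.49598467 0.16306272 0.04508794]
```

View pics/w6.png

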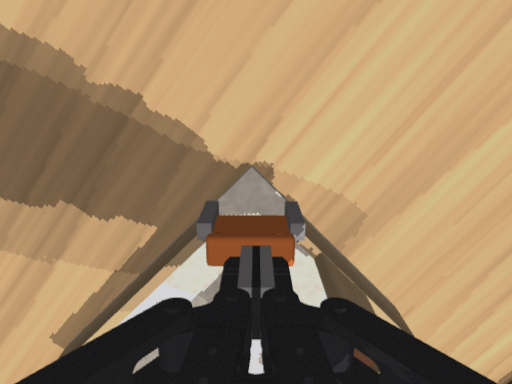

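Request:
jog_arm:
  commands:
    - {"tx":0,"ty":0.004,"tz":-0.002,"wx":0,"wy":0,"wz":0,"fingers":0}
    - {"tx":0,"ty":0.008,"tz":-0.002,"wx":0,"wy":0,"wz":0,"fingers":0}
    - {"tx":0,"ty":0.01,"tz":-0.002,"wx":0,"wy":0,"wz":0,"fingers":0}
    - {"tx":0,"ty":0.012,"tz":-0.002,"wx":0,"wy":0,"wz":0,"fingers":0}
    - {"tx":0,"ty":0.014,"tz":-0.002,"wx":0,"wy":0,"wz":0,"fingers":0}
    - {"tx":0,"ty":0.016,"tz":-0.002,"wx":0,"wy":0,"wz":0,"fingers":0}
    - {"tx":0,"ty":0.018,"tz":-0.002,"wx":0,"wy":0,"wz":0,"fingers":0}
    - {"tx":0,"ty":0.02,"tz":-0.002,"wx":0,"wy":0,"wz":0,"fingers":0}

```text
time_s: 5.22
ee_pos: [0.4942, 0.1617, 0.0256]
orientation: [-1.571, 0.0, -0.895]
force: [-2.0, -0.2, 5.7]
finger_gap: 0.0
```

Request:
jog_arm:
  commands:
    - {"tx":0,"ty":0.001,"tz":0,"wx":0,"wy":0,"wz":0,"fingers":0}
    - {"tx":0,"ty":0.002,"tz":0,"wx":0,"wy":0,"wz":0,"fingers":0}
    - {"tx":0,"ty":0.003,"tz":0,"wx":0,"wy":0,"wz":0,"fingers":0}
    - {"tx":0,"ty":0.004,"tz":0,"wx":0,"wy":0,"wz":0,"fingers":0}
    - {"tx":0,"ty":0.005,"tz":0,"wx":0,"wy":0,"wz":0,"fingers":0}
    - {"tx":0,"ty":0.006,"tz":0,"wx":0,"wy":0,"wz":0,"fingers":0}
    - {"tx":0,"ty":0.007,"tz":0,"wx":0,"wy":0,"wz":0,"fingers":0}
    - {"tx":0,"ty":0.007,"tz":0,"wx":0,"wy":0,"wz":0,"fingers":0}

```text
time_s: 5.88
ee_pos: [0.4945, 0.1618, 0.0227]
orientation: [-1.57, -0.0, -0.895]
force: [-16.5, -5.6, 48.1]
finger_gap: -0.0001
```

Request:
jog_arm:
  commands:
    - {"tx":0,"ty":-0.005,"tz":0,"wx":0,"wy":0,"wz":0,"fingers":0}
    - {"tx":0,"ty":-0.005,"tz":0,"wx":0,"wy":0,"wz":0,"fingers":0}
    - {"tx":0,"ty":-0.005,"tz":0,"wx":0,"wy":0,"wz":0,"fingers":0}
    - {"tx":0,"ty":-0.005,"tz":0,"wx":0,"wy":0,"wz":0,"fingers":0}
    - {"tx":0,"ty":-0.005,"tz":0,"wx":0,"wy":0,"wz":0,"fingers":0}
    - {"tx":0,"ty":-0.005,"tz":0,"wx":0,"wy":0,"wz":0,"fingers":0}
    - {"tx":0,"ty":-0.005,"tz":0,"wx":0,"wy":0,"wz":0,"fingers":0}
    - {"tx":0,"ty":-0.005,"tz":0,"wx":0,"wy":0,"wz":0,"fingers":0}

```text
time_s: 6.55
ee_pos: [0.4945, 0.1618, 0.0232]
orientation: [-1.571, 0.0, -0.894]
force: [0.4, 1.2, 2.0]
finger_gap: 0.0
```

Run:
```python
from h import *
s=bot.state()
im,d=bot.get_image('wrist');cv2.imwrite('pics/w7.png',im);K,T=cam('wrist',s);P=cloud(d,K,T)
for v in range(220,262,3): print(v,P[v,220].round(3),P[v,247].round(3),P[v,290].round(3))
print(bot.state()['force'],bot.state()['ee_pos'])
im,d=bot.get_image('side');cv2.imwrite('pics/s7.png',cv2.resize(im[110:220,150:290],None,fx=5.5,fy=5.4,interpolation=cv2.INTER_CUBIC))
```

```text
220 [0.476 0.15  0.007] [0.489 0.16  0.007] [0.509 0.176 0.007]
223 [0.477 0.151 0.012] [0.489 0.161 0.013] [0.508 0.176 0.012]
226 [0.477 0.151 0.017] [0.489 0.16  0.016] [0.508 0.175 0.015]
229 [0.477 0.151 0.02 ] [0.489 0.161 0.022] [0.508 0.175 0.02 ]
232 [0.478 0.151 0.024] [0.489 0.161 0.025] [0.507 0.175 0.025]
235 [0.478 0.152 0.029] [0.489 0.161 0.029] [0.507 0.175 0.028]
238 [0.478 0.152 0.033] [0.489 0.161 0.033] [0.506 0.175 0.033]
241 [0.476 0.157 0.048] [0.486 0.165 0.047] [0.507 0.174 0.036]
244 [0.476 0.158 0.052] [0.486 0.165 0.052] [0.502 0.178 0.051]
247 [0.477 0.157 0.054] [0.484 0.168 0.061] [0.501 0.178 0.055]
250 [0.478 0.156 0.054] [0.485 0.168 0.063] [0.503 0.176 0.054]
253 [0.478 0.155 0.054] [0.485 0.168 0.066] [0.503 0.175 0.055]
256 [0.479 0.154 0.054] [0.485 0.168 0.069] [0.505 0.174 0.054]
259 [0.48  0.153 0.054] [0.485 0.168 0.071] [0.506 0.173 0.054]
[0.25387127 0.41330275 1.4300453 ] [0.49451726 0.16181574 0.02316779]
```

View pics/w7.png

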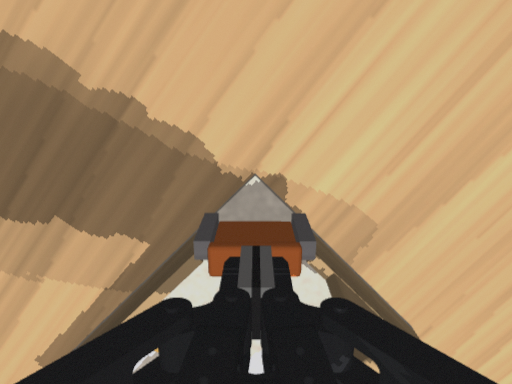

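View pics/s7.png

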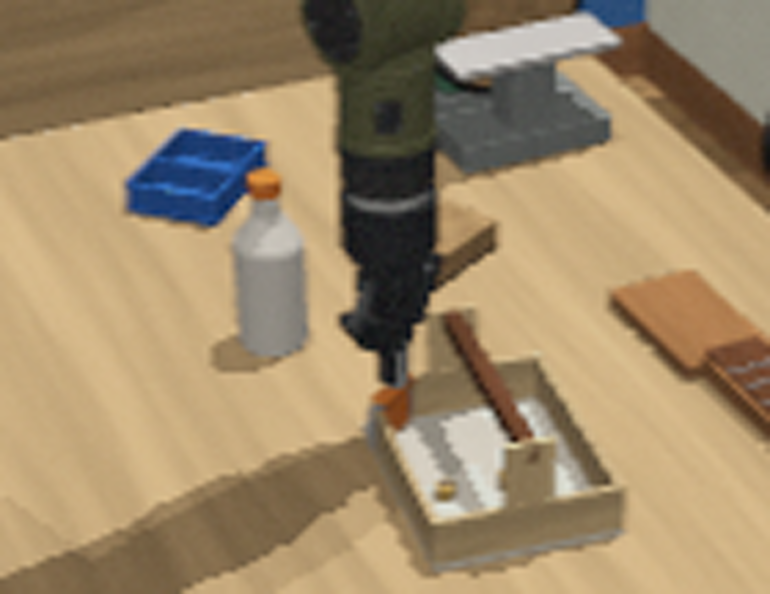

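Request:
jog_arm:
  commands:
    - {"tx":0,"ty":-0.02,"tz":0,"wx":0,"wy":0,"wz":0,"fingers":0}
    - {"tx":0,"ty":-0.045,"tz":0,"wx":0,"wy":0,"wz":0,"fingers":0}
    - {"tx":0,"ty":-0.07,"tz":0,"wx":0,"wy":0.1,"wz":0,"fingers":0}
    - {"tx":0,"ty":-0.1,"tz":0,"wx":0,"wy":0.2,"wz":0,"fingers":0}
    - {"tx":0,"ty":-0.12,"tz":0,"wx":0,"wy":0.32,"wz":0,"fingers":0}
    - {"tx":0,"ty":-0.14,"tz":0,"wx":0,"wy":0.44,"wz":0,"fingers":0.03}
    - {"tx":0,"ty":-0.15,"tz":0,"wx":0,"wy":0.56,"wz":0,"fingers":0.06}
    - {"tx":0,"ty":-0.15,"tz":0,"wx":0,"wy":0.68,"wz":0,"fingers":0.085}

```text
time_s: 7.32
ee_pos: [0.496, 0.1623, 0.1759]
orientation: [-1.567, 0.001, -1.58]
force: [1.0, -0.8, -0.8]
finger_gap: 0.0359
```

Run:
```python
from h import *
im,d=bot.get_image('wrist');cv2.imwrite('pics/w8.png',im)
goal([.5385,.078,.15],-6.4)
```

```text
shift [0.0835 0.0247 0.0442] rot [-0.0021  0.0975 -0.0008] n 0.09765896214585829
```

View pics/w8.png

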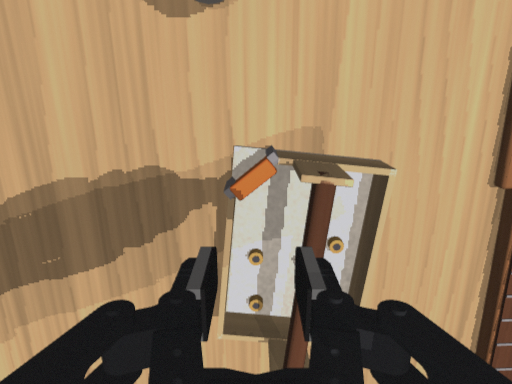

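Request:
jog_arm:
  commands:
    - {"tx":0.02,"ty":0,"tz":0.01,"wx":0,"wy":0.06,"wz":0,"fingers":0.085}
    - {"tx":0.045,"ty":0,"tz":0.022,"wx":0,"wy":0.1,"wz":0,"fingers":0.085}
    - {"tx":0.07,"ty":0.01,"tz":0.035,"wx":0,"wy":0.1,"wz":0,"fingers":0.085}
    - {"tx":0.083,"ty":0.02,"tz":0.044,"wx":0,"wy":0.1,"wz":0,"fingers":0.085}
    - {"tx":0.083,"ty":0.025,"tz":0.044,"wx":0,"wy":0.1,"wz":0,"fingers":0.085}
    - {"tx":0.083,"ty":0.025,"tz":0.044,"wx":0,"wy":0.1,"wz":0,"fingers":0.085}
    - {"tx":0.083,"ty":0.025,"tz":0.044,"wx":0,"wy":0.1,"wz":0,"fingers":0.085}
    - {"tx":0.083,"ty":0.025,"tz":0.044,"wx":0,"wy":0.1,"wz":0,"fingers":0.085}

```text
time_s: 8.03
ee_pos: [0.5378, 0.0795, 0.1485]
orientation: [-1.571, 0.0, -1.672]
force: [1.3, 0.7, -0.9]
finger_gap: 0.0851
```

Run:
```python
from h import *
s=bot.state()
im,d=bot.get_image('wrist');cv2.imwrite('pics/w9.png',im);K,T=cam('wrist',s);P=cloud(d,K,T)
for v in range(90,300,12):
    r=np.where((abs(P[v,:,2]-.102)<.005)&(im[v,:,2]<130))[0]
    r=r[(r>200)&(r<330)]
    if len(r): print(v,r.min(),r.max(),P[v,r].mean(0).round(4))
o=(im[...,2]>150)&(im[...,1]<140)&(im[...,0]<70);o[200:]=0
g=P[o];print(len(g),np.percentile(g[:,2],[50,80,95]))
B=(s['ee_pos']);print(B,s['time_s'])
goal([.5385,.078,.045],-6.4)
```

```text
90 246 271 [0.5473 0.1546 0.1029]
102 246 271 [0.5466 0.1476 0.1028]
114 246 270 [0.5456 0.1405 0.1031]
126 246 270 [0.5449 0.1332 0.103 ]
138 246 270 [0.5441 0.1257 0.1028]
150 246 270 [0.5434 0.1181 0.1029]
162 246 269 [0.5423 0.1103 0.1031]
174 246 269 [0.5415 0.1023 0.1029]
186 246 269 [0.5406 0.0942 0.1028]
198 246 268 [0.5395 0.0859 0.1028]
210 246 268 [0.5386 0.0774 0.1029]
222 246 268 [0.5377 0.0688 0.103 ]
234 246 268 [0.5368 0.0598 0.1029]
246 246 267 [0.5356 0.0508 0.1028]
258 246 267 [0.5346 0.0414 0.1027]
270 246 267 [0.5336 0.0318 0.1027]
282 246 267 [0.5329 0.0219 0.1025]
294 246 266 [0.5315 0.0121 0.1027]
1691 [0.05364355 0.05449848 0.05512235]
[0.53778569 0.07945693 0.14848331] 8.0333
shift [0.0015 0.1038 0.0006] rot [-0.0002  0.0106 -0.0003] n 0.10376953420950656
```

View pics/w9.png

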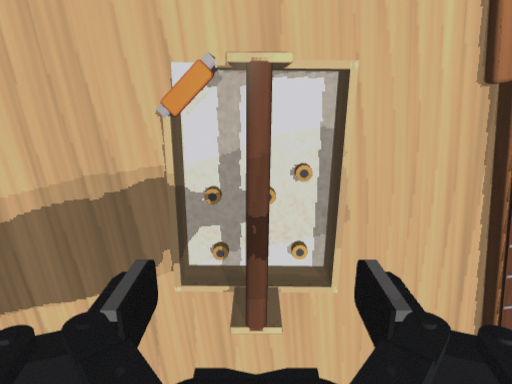

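Request:
jog_arm:
  commands:
    - {"tx":0.001,"ty":0.02,"tz":0.001,"wx":0,"wy":0.01,"wz":0,"fingers":0.085}
    - {"tx":0.001,"ty":0.045,"tz":0.001,"wx":0,"wy":0.01,"wz":0,"fingers":0.085}
    - {"tx":0.001,"ty":0.07,"tz":0.001,"wx":0,"wy":0.01,"wz":0,"fingers":0.085}
    - {"tx":0.001,"ty":0.09,"tz":0.001,"wx":0,"wy":0.01,"wz":0,"fingers":0.085}
    - {"tx":0.001,"ty":0.1,"tz":0.001,"wx":0,"wy":0.01,"wz":0,"fingers":0.085}
    - {"tx":0.001,"ty":0.103,"tz":0.001,"wx":0,"wy":0.01,"wz":0,"fingers":0.085}
    - {"tx":0.001,"ty":0.103,"tz":0.001,"wx":0,"wy":0.01,"wz":0,"fingers":0.085}
    - {"tx":0.001,"ty":0.103,"tz":0.001,"wx":0,"wy":0.01,"wz":0,"fingers":0.085}

```text
time_s: 8.75
ee_pos: [0.5401, 0.078, 0.0466]
orientation: [-1.569, 0.0, -1.683]
force: [-0.9, 0.1, 0.2]
finger_gap: 0.0851
```

Run:
```python
from h import *
s=bot.state();print(s['force'],s['ee_pos'])
im,d=bot.get_image('wrist');cv2.imwrite('pics/w10.png',im);K,T=cam('wrist',s);P=cloud(d,K,T)
im,d=bot.get_image('side');cv2.imwrite('pics/s10.png',cv2.resize(im[130:230,170:290],None,fx=6,fy=6,interpolation=cv2.INTER_CUBIC))
for u in (140,150,365,375):
  for v in (255,262,270,285,300): print(u,v,P[v,u].round(3))
```

```text
[-0.85353783  0.06887616  0.16856319] [0.54006215 0.07802227 0.04657779]
140 255 [0.468 0.066 0.031]
140 262 [0.496 0.094 0.098]
140 270 [0.497 0.094 0.104]
140 285 [0.498 0.09  0.109]
140 300 [0.498 0.085 0.11 ]
150 255 [0.467 0.057 0.014]
150 262 [0.499 0.093 0.096]
150 270 [0.499 0.09  0.097]
150 285 [0.498 0.084 0.099]
150 300 [0.497 0.078 0.101]
365 255 [0.605 0.049 0.029]
365 262 [0.585 0.084 0.097]
365 270 [0.584 0.082 0.101]
365 285 [0.583 0.076 0.102]
365 300 [0.548 0.154 0.22 ]
375 255 [0.606 0.058 0.046]
375 262 [0.589 0.083 0.097]
375 270 [0.587 0.083 0.103]
375 285 [0.583 0.083 0.113]
375 300 [0.583 0.078 0.115]
```

View pics/w10.png

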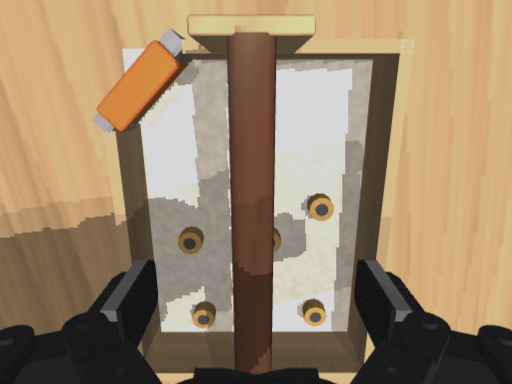

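View pics/s10.png

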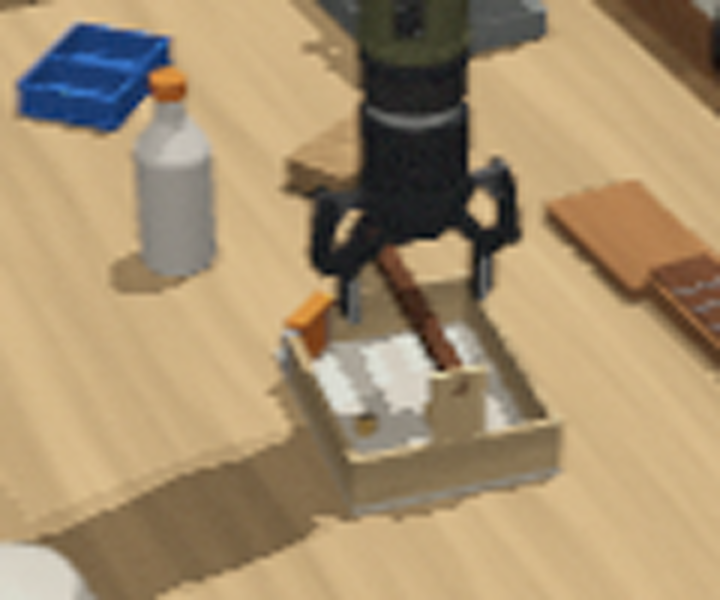

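Request:
jog_arm:
  commands:
    - {"tx":0,"ty":0.005,"tz":-0.001,"wx":0,"wy":0,"wz":0,"fingers":0.06}
    - {"tx":0,"ty":0.005,"tz":-0.001,"wx":0,"wy":0,"wz":0,"fingers":0.04}
    - {"tx":0,"ty":0.005,"tz":-0.001,"wx":0,"wy":0,"wz":0,"fingers":0.025}
    - {"tx":0,"ty":0.005,"tz":-0.001,"wx":0,"wy":0,"wz":0,"fingers":0.018}
    - {"tx":0,"ty":0.005,"tz":-0.001,"wx":0,"wy":0,"wz":0,"fingers":0.01}
    - {"tx":0,"ty":0.005,"tz":-0.001,"wx":0,"wy":0,"wz":0,"fingers":0.0}
    - {"tx":0,"ty":0.005,"tz":-0.001,"wx":0,"wy":0,"wz":0,"fingers":0.0}
    - {"tx":0,"ty":0.005,"tz":-0.001,"wx":0,"wy":0,"wz":0,"fingers":0}
  grip_force: 60

```text
time_s: 9.52
ee_pos: [0.5384, 0.0777, 0.0406]
orientation: [-1.57, -0.0, -1.684]
force: [0.6, -1.2, 1.1]
finger_gap: 0.0152
```

Run:
```python
from h import *
s=bot.state();print(s['force'],s['ee_pos'])
im,d=bot.get_image('wrist');cv2.imwrite('pics/w11.png',im)
im,d=bot.get_image('side');cv2.imwrite('pics/s11.png',cv2.resize(im[130:230,170:290],None,fx=6,fy=6,interpolation=cv2.INTER_CUBIC))
```

```text
[ 0.57653598 -1.17141452  1.09802898] [0.53840277 0.07768629 0.04057898]
```

View pics/w11.png

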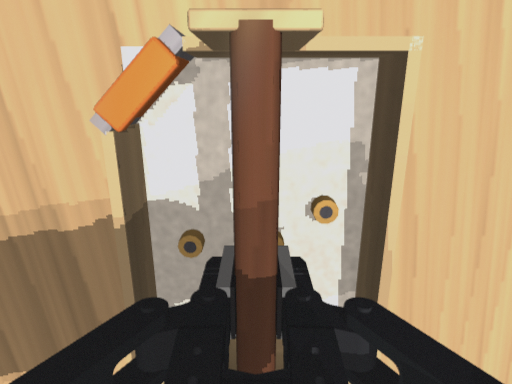

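View pics/s11.png

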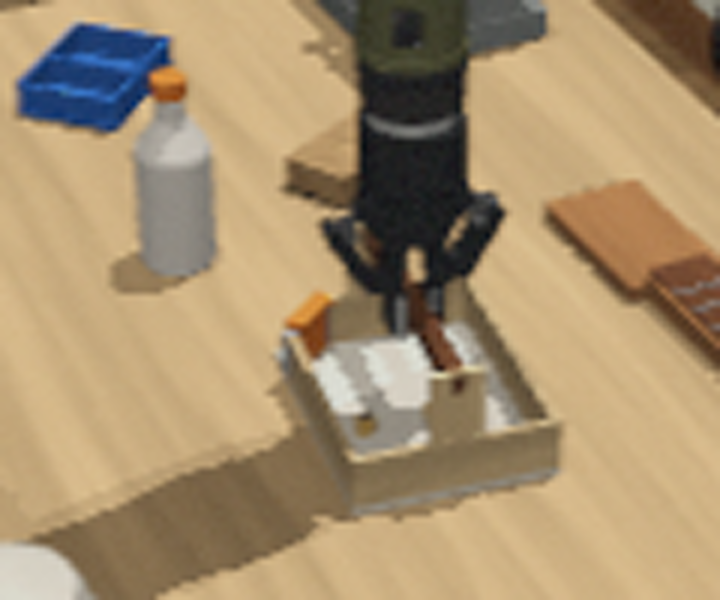

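Request:
jog_arm:
  commands:
    - {"tx":0,"ty":0,"tz":0,"wx":0,"wy":0,"wz":0,"fingers":0}
    - {"tx":0,"ty":0,"tz":0,"wx":0,"wy":0,"wz":0,"fingers":0}
    - {"tx":0,"ty":-0.005,"tz":0,"wx":0,"wy":0,"wz":0,"fingers":0}
    - {"tx":0,"ty":-0.013,"tz":0,"wx":0,"wy":0,"wz":0,"fingers":0}
    - {"tx":0,"ty":-0.024,"tz":0,"wx":0,"wy":0,"wz":0,"fingers":0}
    - {"tx":0,"ty":-0.035,"tz":0,"wx":0,"wy":0,"wz":0,"fingers":0}
    - {"tx":0,"ty":-0.045,"tz":0,"wx":0,"wy":0,"wz":0,"fingers":0}
    - {"tx":0,"ty":-0.05,"tz":0,"wx":0,"wy":0,"wz":0,"fingers":0}
  grip_force: 110

```text
time_s: 10.28
ee_pos: [0.5393, 0.0779, 0.0926]
orientation: [-1.568, 0.001, -1.684]
force: [0.6, -0.2, -4.4]
finger_gap: 0.0144
```

Request:
jog_arm:
  commands:
    - {"tx":0.005,"ty":-0.01,"tz":0,"wx":0,"wy":0,"wz":0,"fingers":0}
    - {"tx":0.015,"ty":-0.03,"tz":0,"wx":0,"wy":0,"wz":0,"fingers":0}
    - {"tx":0.025,"ty":-0.05,"tz":0,"wx":0,"wy":0,"wz":0,"fingers":0}
    - {"tx":0.035,"ty":-0.07,"tz":0,"wx":0,"wy":0,"wz":0,"fingers":0}
    - {"tx":0.045,"ty":-0.09,"tz":0,"wx":0,"wy":0,"wz":0,"fingers":0}
    - {"tx":0.053,"ty":-0.105,"tz":0,"wx":0,"wy":0,"wz":0,"fingers":0}
    - {"tx":0.058,"ty":-0.115,"tz":0,"wx":0,"wy":0,"wz":0,"fingers":0}
    - {"tx":0.06,"ty":-0.12,"tz":0,"wx":0,"wy":0,"wz":0,"fingers":0}
  grip_force: 110

```text
time_s: 10.95
ee_pos: [0.532, 0.0172, 0.2123]
orientation: [-1.569, 0.0, -1.685]
force: [0.3, 0.4, -3.4]
finger_gap: 0.0144
```

Run:
```python
from h import *
s=bot.state();print(s['force'],s['ee_pos'],s['finger_gap'],s['joint_positions'],s['moment'])
im,d=bot.get_image('wrist');cv2.imwrite('pics/w12.png',im)
# tilt axis: tote (-1,1)/sqrt2, yaw 83.7
a=np.deg2rad(83.6+135);k=np.array([np.cos(a),np.sin(a),0])
A=R.from_euler('xyz',s['orientation']);print('axis in tool',A.inv().apply(k).round(3))
im,d=bot.get_image('side');cv2.imwrite('pics/s12.png',cv2.resize(im[90:230,150:310],None,fx=4.5,fy=4.2,interpolation=cv2.INTER_CUBIC))
```

```text
[ 0.28992188  0.40862106 -3.43612243] [0.53197532 0.01721845 0.21227835] 0.014359738915470537 [ 3.25254188e-02  1.79741946e-01 -1.94855414e-01  1.19402259e+00
 -2.50347070e-04  1.71729149e+00] [-0.01828012 -0.02569338  0.01862796]
axis in tool [ 0.709 -0.002 -0.705]
```

View pics/w12.png

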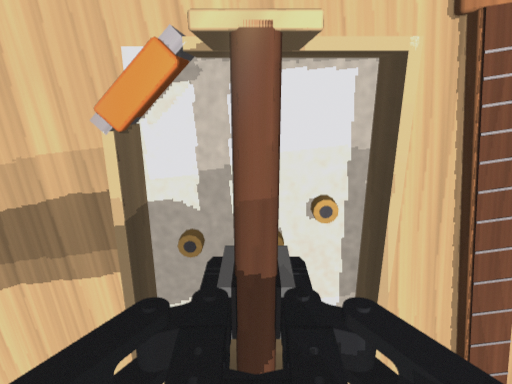

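View pics/s12.png

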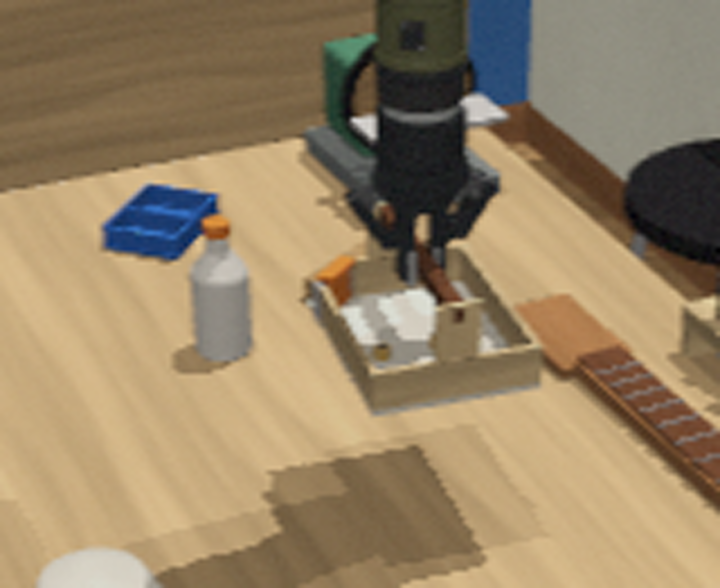

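Request:
jog_arm:
  commands:
    - {"tx":0,"ty":0,"tz":0,"wx":0.01,"wy":0,"wz":-0.01,"fingers":0}
    - {"tx":0,"ty":0,"tz":0,"wx":0.03,"wy":0,"wz":-0.03,"fingers":0}
    - {"tx":0,"ty":0,"tz":0,"wx":0.06,"wy":0,"wz":-0.06,"fingers":0}
    - {"tx":0,"ty":0,"tz":0,"wx":0.09,"wy":0,"wz":-0.09,"fingers":0}
    - {"tx":0,"ty":0,"tz":0,"wx":0.12,"wy":0,"wz":-0.12,"fingers":0}
    - {"tx":0,"ty":0,"tz":0,"wx":0.15,"wy":0,"wz":-0.15,"fingers":0}
    - {"tx":0,"ty":0,"tz":0,"wx":0.17,"wy":0,"wz":-0.17,"fingers":0}
    - {"tx":0,"ty":0,"tz":0,"wx":0.18,"wy":0,"wz":-0.18,"fingers":0}
  grip_force: 110

```text
time_s: 11.72
ee_pos: [0.5299, 0.0193, 0.2092]
orientation: [-1.389, -0.18, -1.698]
force: [0.1, 0.3, -4.6]
finger_gap: 0.0145
```

Run:
```python
from h import *
s=bot.state();print(s['force'],s['ee_pos'],s['finger_gap'],s['joint_positions'],s['moment'])
im,d=bot.get_image('side');cv2.imwrite('pics/s13.png',cv2.resize(im[90:230,150:310],None,fx=4.5,fy=4.2,interpolation=cv2.INTER_CUBIC))
A=R.from_euler('xyz',s['orientation']);print(A.apply([0,-1,0]))
```

```text
[ 0.09227143  0.30866603 -4.61239655] [0.5298787  0.01933774 0.20918235] 0.014528098300838246 [ 0.18929206  0.06429348 -0.36324145  1.02327268 -0.22561081  1.85718621] [0.4016612  0.33978841 0.00934998]
[-0.15667608  0.19775332  0.96764985]
```

View pics/s13.png

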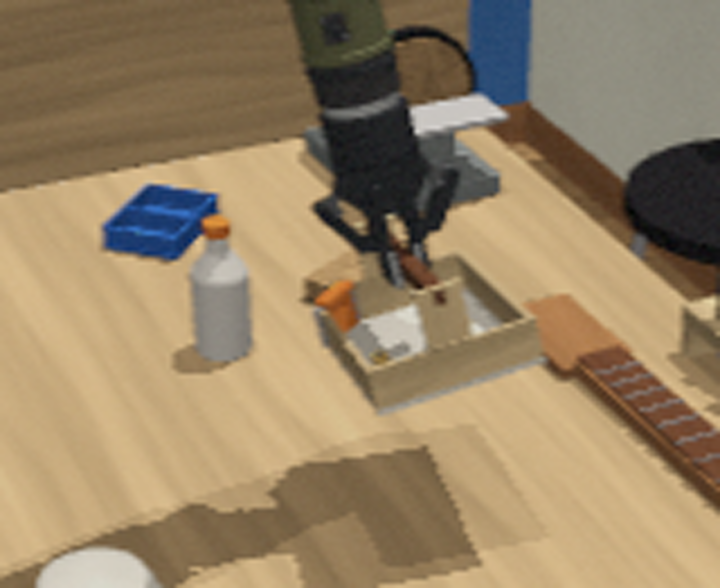

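Request:
jog_arm:
  commands:
    - {"tx":0,"ty":0,"tz":0,"wx":0.01,"wy":0,"wz":-0.01,"fingers":0}
    - {"tx":0,"ty":0,"tz":0,"wx":0.03,"wy":0,"wz":-0.03,"fingers":0}
    - {"tx":0,"ty":0,"tz":0,"wx":0.06,"wy":0,"wz":-0.06,"fingers":0}
    - {"tx":0,"ty":0,"tz":0,"wx":0.09,"wy":0,"wz":-0.09,"fingers":0}
    - {"tx":0,"ty":0,"tz":0,"wx":0.13,"wy":0,"wz":-0.13,"fingers":0}
    - {"tx":0,"ty":0,"tz":0,"wx":0.17,"wy":0,"wz":-0.17,"fingers":0}
    - {"tx":0,"ty":0,"tz":0,"wx":0.19,"wy":0,"wz":-0.19,"fingers":0}
    - {"tx":0,"ty":0,"tz":0,"wx":0.203,"wy":0,"wz":-0.203,"fingers":0}
  grip_force: 110

```text
time_s: 12.43
ee_pos: [0.5307, 0.0186, 0.2096]
orientation: [-1.169, -0.374, -1.76]
force: [0.1, -0.6, -3.5]
finger_gap: 0.0147
```

Request:
jog_arm:
  commands:
    - {"tx":0,"ty":0,"tz":0,"wx":0,"wy":0,"wz":0,"fingers":0}
    - {"tx":0,"ty":0,"tz":0,"wx":0,"wy":0,"wz":0,"fingers":0}
    - {"tx":0,"ty":0,"tz":0,"wx":0,"wy":0,"wz":0,"fingers":0}
    - {"tx":0,"ty":0,"tz":0,"wx":0,"wy":0,"wz":0,"fingers":0}
    - {"tx":0,"ty":0,"tz":0,"wx":0,"wy":0,"wz":0,"fingers":0}
    - {"tx":0,"ty":0,"tz":0,"wx":0,"wy":0,"wz":0,"fingers":0}
    - {"tx":0,"ty":0,"tz":0,"wx":0,"wy":0,"wz":0,"fingers":0}
    - {"tx":0,"ty":0,"tz":0,"wx":0,"wy":0,"wz":0,"fingers":0}

```text
time_s: 13.1
ee_pos: [0.5315, 0.018, 0.2105]
orientation: [-1.169, -0.373, -1.761]
force: [-0.0, -0.7, -3.7]
finger_gap: 0.0145
```

```bash
cat > chk.py <<'E'
from h import *
import sys
n=sys.argv[1]
s=bot.state();print(s['time_s'],s['force'],s['ee_pos'],s['finger_gap'],s['joint_positions'])
A=R.from_euler('xyz',s['orientation']);up=A.apply([0,-1,0]);print('tool tilt',np.rad2deg(np.arccos(up[2])),up)
im,d=bot.get_image('wrist');cv2.imwrite(f'pics/w{n}.png',im);np.save(f'pics/w{n}.npy',d)
K,T=cam('wrist',s);P=cloud(d,K,T)
m=(im.min(2)>120)&(P[...,2]>.05)&(d<.35);m[250:]=0
q=P[m];q=q[np.linalg.norm(q-np.median(q,0),axis=1)<.12]
for _ in range(4):
    c=q.mean(0);nn=np.linalg.svd(q-c,full_matrices=0)[2][2];r=(q-c)@nn;q=q[abs(r)<.003]
nn*=np.sign(nn[2]);print('floor normal',nn,np.rad2deg(np.arccos(nn[2])),'azimuth',np.rad2deg(np.arctan2(nn[1],nn[0])),len(q))
im,d=bot.get_image('side');cv2.imwrite(f'pics/s{n}.png',cv2.resize(im[90:230,150:310],None,fx=4.5,fy=4.2,interpolation=cv2.INTER_CUBIC))
E
python3 chk.py 14
```

```text
13.1 [-0.00902801 -0.70219374 -3.72357055] [0.53148786 0.01798898 0.21045391] 0.014477007149393255 [ 0.37478577  0.00742314 -0.5158266   0.87300036 -0.51537131  2.01276336]
tool tilt 31.030962858974043 [-0.32103771  0.40333149  0.85688885]
floor normal [-0.32506506 -0.07226439  0.9429266 ] 19.451004362255603 azimuth -167.4665380160713 4737
```

View pics/w14.png

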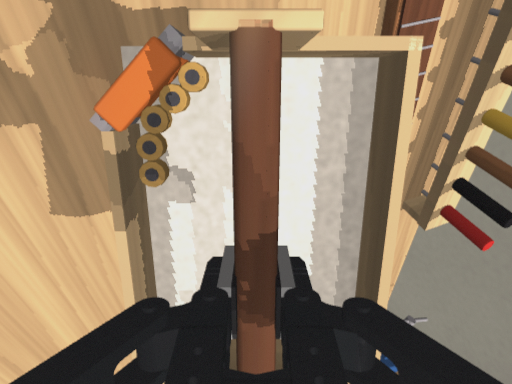

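View pics/s14.png

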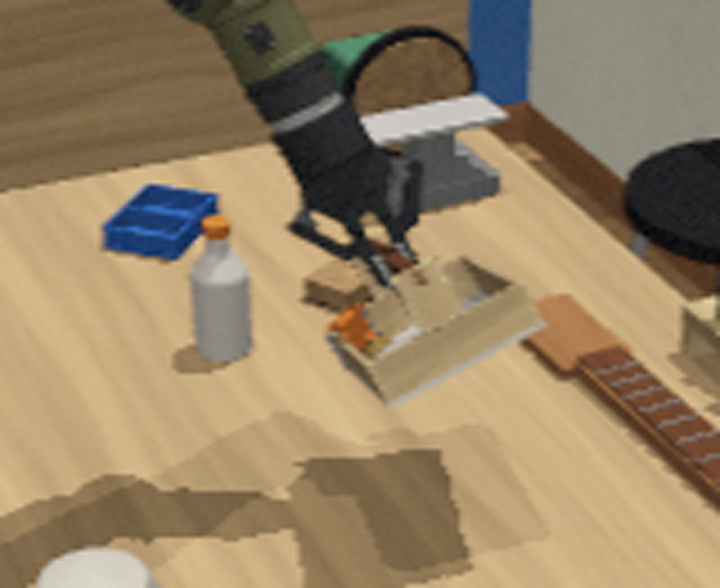

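```bash
cat > ana.py <<'E'
from h import *
import sys
n=sys.argv[1];pts=eval(sys.argv[2])
s=bot.state();im=cv2.imread(f'pics/w{n}.png');d=np.load(f'pics/w{n}.npy')
K,T=cam('wrist',s);P=cloud(d,K,T)
q=np.concatenate([P[130:240,190:225].reshape(-1,3),P[80:240,290:345].reshape(-1,3)])
for _ in range(5):
    c=q.mean(0);nn=np.linalg.svd(q-c,full_matrices=0)[2][2];r=(q-c)@nn;q=q[abs(r)<.004]
nn*=np.sign(nn[2]);print('floor tilt',np.rad2deg(np.arccos(nn[2])),'azimuth',np.rad2deg(np.arctan2(nn[1],nn[0])),len(q))
A=R.from_euler('xyz',s['orientation']).as_matrix()
# tote axes: x=-tool x, y=-tool z, approx
X=-A[:,0];X=X-nn*(X@nn);X/=np.linalg.norm(X);Y=np.cross(nn,X)
print('down dir in tote xy',-X[2],-Y[2])
# gate cap centre as reference: (79,54,53)
def on(u,v,h):
    r=T[:3,:3]@np.array([(u-K[0,2])/K[0,0],(v-K[1,2])/K[1,1],1]);p0=c+nn*h
    return T[:3,3]+r*((p0-T[:3,3])@nn)/(r@nn)
g=on(*pts[0],.047)
f=lambda p:np.array([(p-g)@X*1000+79,(p-g)@Y*1000+54])
for p in pts[1:]:
    t=f(on(*p,.011));print(p,t.round(1),'to pocket',np.hypot(*(t-[77,52])).round(1),'to gate plane',((129-t.sum())/2**.5).round(1))
L=f(on(140,50,0.0));
z=lambda x,y,h:(g+X*(x-79)/1000+Y*(y-54)/1000+nn*(h-53)/1000)[2]
print('lip z',z(100,75,0))
E
python3 ana.py 14 "[(138,84),(192,77),(174,98),(155,120),(151,147),(152,174)]"
```

```text
floor tilt 30.838739417088522 azimuth 128.75302467489868 12297
down dir in tote xy 0.36118598307255956 0.36376854656592866
(192, 77) [82.8 36.2] to pocket 16.8 to gate plane 7.1
(174, 98) [71.9 46.7] to pocket 7.3 to gate plane 7.3
(155, 120) [60.1 58.2] to pocket 18.0 to gate plane 7.6
(151, 147) [45.  61.9] to pocket 33.5 to gate plane 15.7
(152, 174) [29.1 62.8] to pocket 49.1 to gate plane 26.3
lip z 0.11383317169338246
```

Run:
```python
import cv2
im=cv2.imread('pics/w14.png');cv2.imwrite('pics/w14c.png',cv2.resize(im[15:205,80:250],None,fx=3.5,fy=3.1,interpolation=cv2.INTER_CUBIC))
```

```text
(no output)
```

View pics/w14c.png

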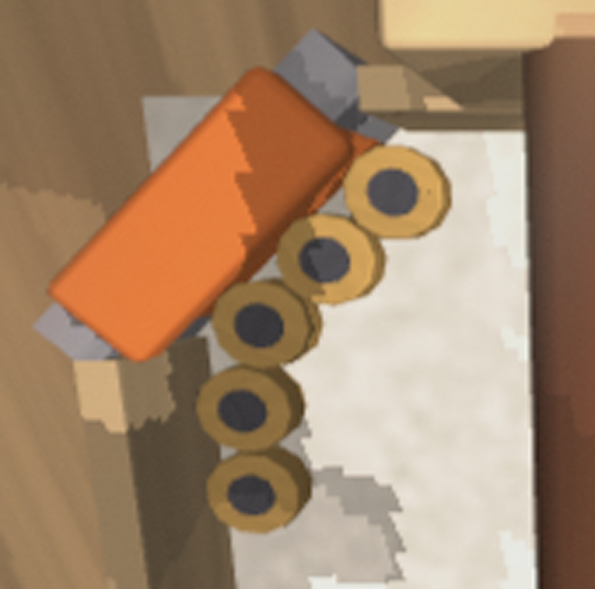

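Request:
jog_arm:
  commands:
    - {"tx":0,"ty":0,"tz":0,"wx":0,"wy":0,"wz":0,"fingers":0}
    - {"tx":0,"ty":0,"tz":0,"wx":0,"wy":0,"wz":0,"fingers":0}
    - {"tx":0,"ty":0,"tz":0,"wx":0,"wy":0,"wz":0,"fingers":0}
    - {"tx":0,"ty":0,"tz":0,"wx":0,"wy":0,"wz":0,"fingers":0}
    - {"tx":0,"ty":0,"tz":0,"wx":0,"wy":0,"wz":0,"fingers":0}
    - {"tx":0,"ty":0,"tz":0,"wx":0,"wy":0,"wz":0,"fingers":0}
    - {"tx":0,"ty":0,"tz":0,"wx":0,"wy":0,"wz":0,"fingers":0}
    - {"tx":0,"ty":0,"tz":0,"wx":0,"wy":0,"wz":0,"fingers":0}

```text
time_s: 13.87
ee_pos: [0.5314, 0.0181, 0.2104]
orientation: [-1.169, -0.373, -1.761]
force: [-0.4, 0.3, -3.8]
finger_gap: 0.0145
```

```bash
python3 chk.py 15; python3 ana.py 15 "[(138,84),(192,77),(174,98),(155,120),(151,147),(152,174)]"; python3 -c "
import cv2,numpy as np
a=cv2.imread('pics/w14.png').astype(int);b=cv2.imread('pics/w15.png').astype(int)
print(abs(a-b)[60:190,130:225].mean())
im=cv2.imread('pics/w15.png');cv2.imwrite('pics/w15c.png',cv2.resize(im[15:205,80:250],None,fx=3.5,fy=3.1))"
```

```text
13.8667 [-0.44841168  0.28659298 -3.75542128] [0.53141379 0.01812138 0.21039073] 0.014536994255614949 [ 0.3751292   0.00742149 -0.51598493  0.8729671  -0.51544068  2.01278812]
tool tilt 31.03263349383149 [-0.3210944   0.4033183   0.85687382]
floor normal [-0.32343411 -0.07800588  0.94302994] 19.433215958314328 azimuth -166.4403493680691 4797
floor tilt 30.870325574647104 azimuth 128.75545852043965 12294
down dir in tote xy 0.36156971385103226 0.36405445319953506
(192, 77) [82.8 36.2] to pocket 16.8 to gate plane 7.1
(174, 98) [71.9 46.7] to pocket 7.3 to gate plane 7.3
(155, 120) [60.1 58.2] to pocket 18.0 to gate plane 7.6
(151, 147) [45.  61.9] to pocket 33.5 to gate plane 15.7
(152, 174) [29.1 62.8] to pocket 49.1 to gate plane 26.3
lip z 0.11375635931984417
3.5305263157894737
```

View pics/w15c.png

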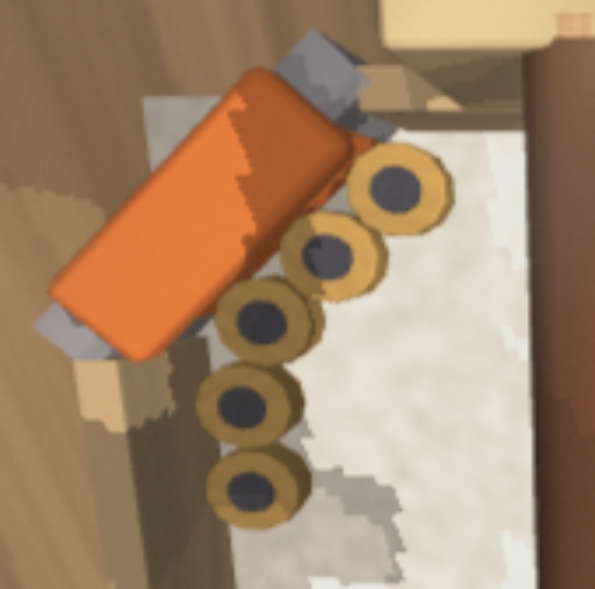

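Request:
jog_arm:
  commands:
    - {"tx":0,"ty":0,"tz":0,"wx":0,"wy":0,"wz":0,"fingers":0}
    - {"tx":0,"ty":0,"tz":0,"wx":0,"wy":0,"wz":0,"fingers":0}
    - {"tx":0,"ty":0,"tz":0,"wx":0,"wy":0,"wz":0,"fingers":0}
    - {"tx":0,"ty":0,"tz":0,"wx":0,"wy":0,"wz":0,"fingers":0}
    - {"tx":0,"ty":0,"tz":0,"wx":0,"wy":0,"wz":0,"fingers":0}
    - {"tx":0,"ty":0,"tz":0,"wx":0,"wy":0,"wz":0,"fingers":0}
    - {"tx":0,"ty":0,"tz":0,"wx":0,"wy":0,"wz":0,"fingers":0}
    - {"tx":0,"ty":0,"tz":0,"wx":0,"wy":0,"wz":0,"fingers":0}

```text
time_s: 14.63
ee_pos: [0.5314, 0.0181, 0.2104]
orientation: [-1.169, -0.373, -1.761]
force: [0.5, -0.2, -3.7]
finger_gap: 0.0144
```

Request:
jog_arm:
  commands:
    - {"tx":0,"ty":0,"tz":0,"wx":0,"wy":0,"wz":0,"fingers":0}
    - {"tx":0,"ty":0,"tz":0,"wx":0,"wy":0,"wz":0,"fingers":0}
    - {"tx":0,"ty":0,"tz":0,"wx":0,"wy":0,"wz":0,"fingers":0}
    - {"tx":0,"ty":0,"tz":0,"wx":0,"wy":0,"wz":0,"fingers":0}
    - {"tx":0,"ty":0,"tz":0,"wx":0,"wy":0,"wz":0,"fingers":0}
    - {"tx":0,"ty":0,"tz":0,"wx":0,"wy":0,"wz":0,"fingers":0}
    - {"tx":0,"ty":0,"tz":0,"wx":0,"wy":0,"wz":0,"fingers":0}
    - {"tx":0,"ty":0,"tz":0,"wx":0,"wy":0,"wz":0,"fingers":0}

```text
time_s: 15.3
ee_pos: [0.5314, 0.0181, 0.2104]
orientation: [-1.169, -0.373, -1.761]
force: [-0.8, 0.4, -4.4]
finger_gap: 0.014
```

Request:
jog_arm:
  commands:
    - {"tx":0,"ty":0,"tz":0,"wx":0,"wy":0,"wz":0,"fingers":0}
    - {"tx":0,"ty":0,"tz":0,"wx":0,"wy":0,"wz":0,"fingers":0}
    - {"tx":0,"ty":0,"tz":0,"wx":0,"wy":0,"wz":0,"fingers":0}
    - {"tx":0,"ty":0,"tz":0,"wx":0,"wy":0,"wz":0,"fingers":0}
    - {"tx":0,"ty":0,"tz":0,"wx":0,"wy":0,"wz":0,"fingers":0}
    - {"tx":0,"ty":0,"tz":0,"wx":0,"wy":0,"wz":0,"fingers":0}
    - {"tx":0,"ty":0,"tz":0,"wx":0,"wy":0,"wz":0,"fingers":0}
    - {"tx":0,"ty":0,"tz":0,"wx":0,"wy":0,"wz":0,"fingers":0}

```text
time_s: 15.97
ee_pos: [0.5314, 0.0181, 0.2104]
orientation: [-1.169, -0.373, -1.761]
force: [0.6, 0.9, -3.4]
finger_gap: 0.0144
```

```bash
python3 chk.py 16;  python3 -c "
import cv2
im=cv2.imread('pics/w16.png');cv2.imwrite('pics/w16c.png',cv2.resize(im[15:205,80:250],None,fx=3.5,fy=3.1))"
```

```text
15.9667 [ 0.59271636  0.88483227 -3.4300861 ] [0.53141201 0.01811274 0.21037595] 0.014429666665107928 [ 0.37511709  0.00743501 -0.51600652  0.87294147 -0.51544491  2.01281904]
tool tilt 31.032702362986146 [-0.32108296  0.40332872  0.8568732 ]
floor normal [-0.32060213 -0.08044362  0.94379187] 19.30157356278118 azimuth -165.91446995343856 4785
```

View pics/w16c.png

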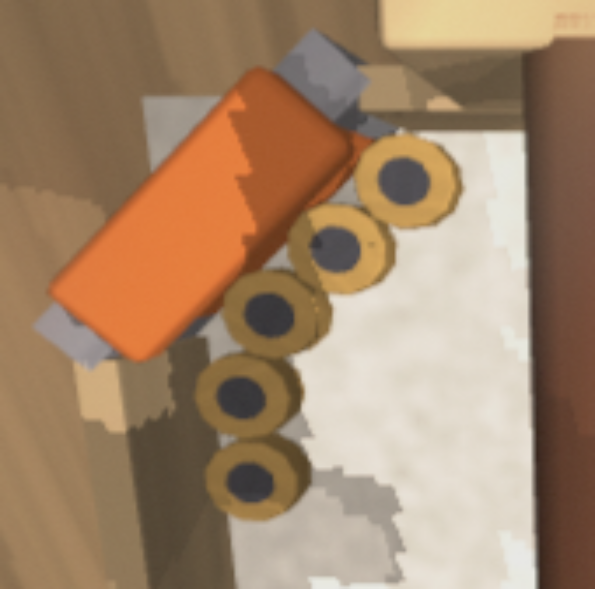

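View pics/s16.png

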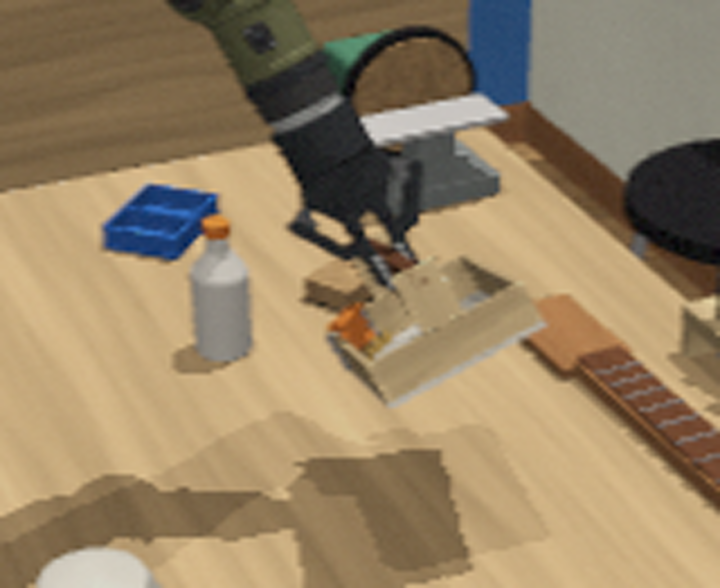

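```bash
python3 -c "
from rig import bot
print(bot.close_job())"
```

```text
the job is handed in; nothing more can be done
None
```

I pressed the gate down, lifted the tote by its carry bar and tilted it towards the gate. I handed the job in at about 16 s with the arm holding it there. No verdict came back, so what follows are my own last checks.

- **Gate:** the depth image put the cap top at about 54 mm, which is fully down (53 mm).
- **Pressing force:** the tool force reached about 48 N as the gate bottomed out. I pressed with the fingertips, so I don't think it counts against the 40 N limit on the arm and gripper body.
- **Lift and tilt:** the floor measured 30.9° of tilt, aimed straight at the corner, with the lip about 114 mm above the bench. The grip did not slip.
- **Bushings:** all five are inside and gathered at the gate. Three stand against it. The other two queue behind them along the wall; the last was about 49 mm from the pocket centre when measured.
- **Creep:** the row was still moving about 0.5 mm per second along the gate when I handed in, so it was not perfectly at rest.
- **Other things on the bench:** I touched nothing else.

**Disagreements:**
- In the images and at contact, the shut fingertips were about 30 mm behind the stated tool point. I used the measured offset for both the press and the grasp.
- A rough automatic floor fit read 19° because it mixed in the walls. I discarded it for the masked fit above.

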